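# Pack the loose coat-hook board

## Robot

A 6-joint arm with a two-finger parallel gripper is mounted at the origin on the work surface. World frame = base frame: x ahead of the robot, y to its left, z up, the work surface at z = 0. Lengths are in m, angles in rad, forces in N, time in s.
With the tool pointing down it reaches from about 0.275 to 0.825 m from the base axis. Payload 5.2 kg.
Tool frame: the origin (TCP) lies midway between the tips of the shut fingers; the grasp point (between the pads) lies 19 mm behind it; z points along the fingers, x is the direction in which the jaws open and shut, and the axes are right-handed (so a half turn about z gives the same grasp; the last joint's range is limited). The gripper opens to 93 mm and grips with 3 to 60 N. Pads are 15 mm wide; open, the fingers measure 128 mm over their backs; the gripper's body (75 mm by 188 mm) begins 65 mm behind the grasp point.
Start: joints at [0.924, 0.259, 1.535, -0, 1.348, -0.203], TCP at [0.236, 0.497, 0.219] pointing down, gripper open.
Joint ranges: [-3.14, 3.14], [-0.91, 2.08], [0.19, 2.58], [-1.22, 4.36], [0.22, 2.71], [-3.12, 3.12]. Speed limits (rad/s): [2.57, 2.57, 3.14, 3.14, 3.14, 3.14].

## Interface

Orientations are given as a unit quaternion [w, x, y, z].
In Python, from rig import telemetry, optics, env gives the robot as it stands. The module is installed in compiled form; this text tells all that it offers.
- The arm moves only by the shell command python3 -m jog 'ROWS'. ROWS is JSON, a list that holds one entry, the list of rows, each a list of 7 numbers: the opening, from 0 (shut) to 1 (fully open), then the shift along the world's x, y, z in m, then the turn, a rotation vector about the world's x, y, z in degrees. In form: [[[hand, dx, dy, dz, wx, wy, wz], ...]]. A call has 1 to 5 rows; each row is the pose to reach, as a shift and turn from the pose measured when the call began; what a row does not reach only later rows make up. A row lasts 1/8 s, in which the tool goes at most 62.5 mm and 10.7 degrees, less where a joint would pass 70% of its speed; a pose out of reach is approached as far as the arm can. A call with a gripper value outside its range is refused whole. The fingers move at their own pace and stop on an object; the grip force is fixed at half the most. Time passes only in rows, so rows that repeat a pose let the fingers close. It gives the time, the measured TCP pose, the force and the opening at its end, in the units of the state.
- telemetry.get_obs(): the state, without advancing time (a new reading comes with each control period).
- optics.camera(name): name is "scene" or "top"; returns a dict with "img" (400x640x3 uint8, red, green, blue), "fx", "fy", "cx", "cy" (pixels), "k1" (the pictures are not rectified: a ray, as slopes to the right and down, at radius r is drawn at 1 + k1 r^2 times it, then the intrinsics apply), "rvec" (rotation vector, rad) and "tvec" (3), from world to camera coordinates, as OpenCV has them. Camera axes: x right, y down, z forward; pixel columns grow to the right and rows downward; lengths in m; the calibration is good to about 2 mm. A picture is of the moment at which its call begins. There is no depth.
- env.hand_in(): hands the job in, once; it reports no verdict.
The state is a dict: "time_s": time; "qpos": joint angles; "joint_velocities": joint speeds; "joint_torque": joint torques, N m; "tool_pos": TCP position; "eef_rot": TCP orientation; "wrist_force": force on the tool from outside, world axes, zero at the start; "ft_torque": the same for the moment, N m; "opening": finger opening in m.
Only numpy, scipy, OpenCV 4.12 (cv2) and the standard library are available. Lean on these libraries where they do the work, as an engineer would, in place of code of your own. Each camera call takes 0.05 s, during which the arm holds its last target.

## Task

The coat-hook board sits loose in its leaning display stand. Starting with the thinnest, try the coloured packers in the gap behind the board until you find the one that just fits; slide that one fully home and leave it there, with the other two standing in the packer rack. Do not disturb the birdhouse, the coasters or the glue bottle.

Things in the scene. Friction and masses are not known exactly. Their poses are not given: they have to be found in the camera images.
- slot: the gap behind the coat-hook board, leaning 30 degrees, mouth up and towards the robot. Origin: on the board's rear face (always x = 0), at the mouth, mid-length, 85 mm above the table. z: out of the gap along its depth; x: from the gap into the board; y: along the gap (y -55 to 55 mm). The gap's other face is at x = -12 or -17 mm, different from start to start: find it by trying
- gap_floor (a point): centre line of the gap's floor at the board's face, 60 mm down the gap from slot's origin (z = -60 mm there), same axes. A packer fully home has its centre at z = -5 mm in slot's axes and stands 50 mm out of the mouth. One packer just fits, with 3 mm to spare; the next thinner has 8 mm. Let go, a packer slides down and lies against the backrest (-x side)
- stand: the display stand, fixed to the table, nothing in it moves; origin on the table below the gap's mouth, x from the robot's side to the board's hooks. The brown board is 24 mm thick and 270 mm wide, black hooks on its far face; the pale wooden backrest on the robot's side reaches to x = -43 mm in slot's axes. Board, backrest and gap ends all end level with the mouth
- rack: the packer rack, a fixed plywood block 50 x 220 x 60 mm (x, y, z), origin under its centre. Three pockets open upward at x = 0, floors 10 mm above the table, 50 mm long in y, 7 mm wider in x than their packers: thin at y = +68 mm, medium y = 0, thick y = -68 mm. A packer in its pocket has its centre at z = 65 mm and its axes along the rack's
- thin_center (a point): the centre (half-way up) of the thin packer: a yellow plastic plate 9 mm thick (its own x), 40 mm wide (its own y), 110 mm long (its own z), about 40 g; stands on end in the rack with its upper 60 mm free, so it can be pinched across its thickness from above
- medium_center (a point): the centre (half-way up) of the medium packer: a blue plastic plate 14 mm thick (its own x), 40 mm wide (its own y), 110 mm long (its own z), about 62 g; stands on end in the rack with its upper 60 mm free, so it can be pinched across its thickness from above
- thick_center (a point): the centre (half-way up) of the thick packer: a red plastic plate 19 mm thick (its own x), 40 mm wide (its own y), 110 mm long (its own z), about 84 g; stands on end in the rack with its upper 60 mm free, so it can be pinched across its thickness from above
- thin: the thin packer, origin at the centre of its lower end
- medium: the medium packer, origin at the centre of its lower end
- thick: the thick packer, origin at the centre of its lower end
- birdhouse: bystander: a wooden birdhouse with a grey ridged metal roof, 140 x 140 mm and 155 mm tall, origin under its centre
- coasters: bystander: a stack of round wooden coasters, 96 mm across, 44 mm tall, origin under its centre
- glue: bystander: a white glue bottle with an orange cap, 52 mm across, 140 mm tall, origin under its centre
Things that resemble listed ones, but are neither listed nor needed, are in the scene too. Of the things that look like the thick, the largest one is meant.

How it is judged:
On the way:
1. the thin packer has been tried: its lower end at least 20 mm deep in the gap (x of thin_center in the frame of slot between -0.025 and 0 m and y of thin_center in the frame of slot between -0.04 and 0.04 m and z of thin_center in the frame of slot between -0.02 and 0.035 m and angle between the z axis of thin_center and the z axis of slot, either way round below 0.35 rad), for 0.2 s.
At the end, for the whole second after the job is handed in: One packer home in the gap: within 5 mm of the floor, in line to 0.12 rad, within 40 mm of mid-length, under 5 mm of empty gap between it and the board. The other two stand in the rack (under 10 mm above the pocket floors, leaning under 0.35 rad). All at rest (((x of thin_center in the frame of slot between -0.0095 and 0 m and y of thin_center in the frame of slot between -0.04 and 0.04 m and z of thin_center in the frame of slot between -0.012 and 0 m and angle between the z axis of thin_center and the z axis of slot, either way round below 0.12 rad and linear speed of each of thin, medium, thick below 0.02 m/s and x of medium_center in the frame of rack between -0.02 and 0.02 m and y of medium_center in the frame of rack between -0.1 and 0.1 m and z of medium_center in the frame of rack between 0.05 and 0.075 m and angle between each of medium_center, thick_center's own z axis and vertical below 0.35 rad and x of thick_center in the frame of rack between -0.02 and 0.02 m and y of thick_center in the frame of rack between -0.1 and 0.1 m and z of thick_center in the frame of rack between 0.05 and 0.075 m) or (x of medium_center in the frame of slot between -0.012 and 0 m and y of medium_center in the frame of slot between -0.04 and 0.04 m and z of medium_center in the frame of slot between -0.012 and 0 m and angle between the z axis of medium_center and the z axis of slot, either way round below 0.12 rad and linear speed of each of medium, thin, thick below 0.02 m/s and x of thin_center in the frame of rack between -0.02 and 0.02 m and y of thin_center in the frame of rack between -0.1 and 0.1 m and z of thin_center in the frame of rack between 0.05 and 0.075 m and angle between each of thin_center, thick_center's own z axis and vertical below 0.35 rad and x of thick_center in the frame of rack between -0.02 and 0.02 m and y of thick_center in the frame of rack between -0.1 and 0.1 m and z of thick_center in the frame of rack between 0.05 and 0.075 m) or (x of thick_center in the frame of slot between -0.0145 and 0 m and y of thick_center in the frame of slot between -0.04 and 0.04 m and z of thick_center in the frame of slot between -0.012 and 0 m and angle between the z axis of thick_center and the z axis of slot, either way round below 0.12 rad and linear speed of each of thick, thin, medium below 0.02 m/s and x of thin_center in the frame of rack between -0.02 and 0.02 m and y of thin_center in the frame of rack between -0.1 and 0.1 m and z of thin_center in the frame of rack between 0.05 and 0.075 m and angle between each of thin_center, medium_center's own z axis and vertical below 0.35 rad and x of medium_center in the frame of rack between -0.02 and 0.02 m and y of medium_center in the frame of rack between -0.1 and 0.1 m and z of medium_center in the frame of rack between 0.05 and 0.075 m))); the robot touches nothing.
It fails at once if birdhouse: pushed more than 30 mm or tipped over (distance of birdhouse from where it was at the start of the episode above 0.03 m or angle between birdhouse's own z axis and vertical above 0.5 rad).
It fails at once if coasters: pushed more than 30 mm or tipped over (distance of coasters from where it was at the start of the episode above 0.03 m or angle between coasters's own z axis and vertical above 0.5 rad).
It fails at once if glue: pushed more than 30 mm or tipped over (distance of glue from where it was at the start of the episode above 0.03 m or angle between glue's own z axis and vertical above 0.5 rad).
It also fails if it takes over 69 s, if anything falls off the work surface, if the arm or the gripper's body presses on something with over 40 N, if the wrist force passes 120 N, or if a joint passes its speed limit or range.

## Working session

There is one attempt and no reset: what is moved stays moved. The work goes in short steps, Python scripts to look and compute and a shell command to move; the robot and the scene stay as the last step left them, time stands still between calls to the robot, and variables do not carry over. Pictures are saved under pics/ and viewed, and the job is handed in when it is done.

```bash
mkdir -p pics
python3 - <<'E'
from rig import telemetry, optics
import cv2
for n in("scene","top"):
    c=optics.camera(n); cv2.imwrite(f"pics/{n}0.png",c["img"][:,:,::-1])
    print(n,{k:v for k,v in c.items() if k!="img"})
print(telemetry.get_obs())
E
```

```text
scene {'fx': 454.55616871930715, 'fy': 454.55616871930715, 'cx': 321.2186492775691, 'cy': 197.36577126554056, 'k1': 0.005339122759684479, 'rvec': array([ 2.08475862,  1.6299888 , -0.49449225]), 'tvec': array([-0.19369048, -0.40986109,  1.13091738])}
top {'fx': 494.07035013578457, 'fy': 494.07035013578457, 'cx': 320.2208640587158, 'cy': 199.52496427735608, 'k1': -0.12093310307486826, 'rvec': array([ 2.16320658, -2.22555822,  0.06485515]), 'tvec': array([0.06522919, 0.57343097, 0.98957026])}
{'time_s': 0.1, 'qpos': array([ 9.24203621e-01,  2.59263276e-01,  1.53590965e+00, -2.10166747e-05,
        1.34797082e+00, -2.02787297e-01]), 'joint_velocities': array([ 0.00058048,  0.00028574, -0.00114145,  0.000657  , -0.00087081,
       -0.00053441]), 'joint_torque': array([ 3.01265769e-03, -4.38208723e+01, -2.84644175e+01,  7.23253051e-02,
        3.62706534e-02, -5.57165390e-05]), 'tool_pos': array([0.23586   , 0.49635976, 0.21793019]), 'eef_rot': array([ 2.83305438e-04,  8.45391700e-01,  5.34146301e-01, -7.22019077e-04]), 'wrist_force': array([0.06508015, 0.63171602, 0.19894758]), 'ft_torque': array([0.05057874, 0.00272018, 0.01422112]), 'opening': 0.09289914645746923}
```

View pics/scene0.png

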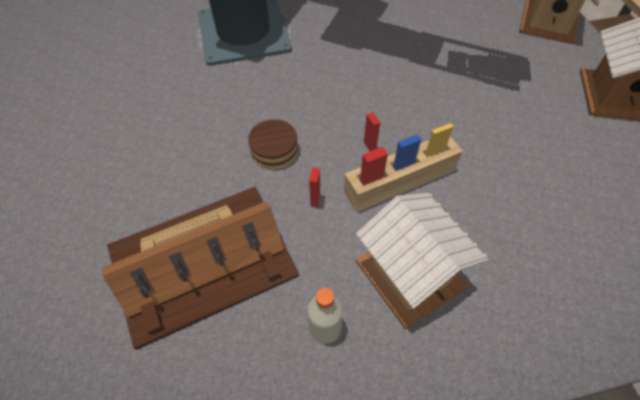

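View pics/top0.png

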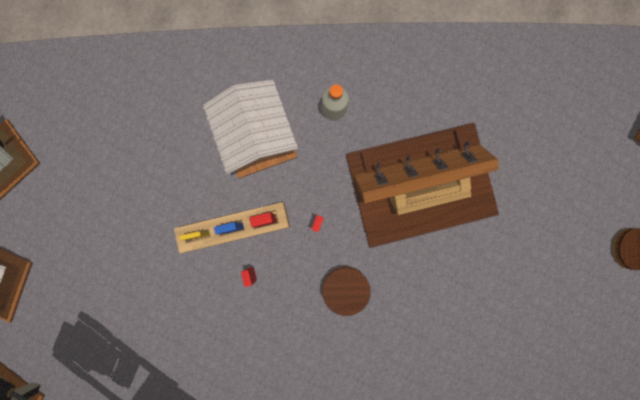

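The scene view is taken from beyond the table, facing the robot. The rack is at about (405,170), with the red, blue and yellow packers left to right, and the stand is at about (200,260). In the top view the rack runs from (178,240) to (287,217) and the stand is centred near (425,185). Two smaller red decoys are at (317,223) and (248,277). Next I'll measure these.

```bash
cat > h.py <<'E'
import numpy as np, cv2
from rig import telemetry, optics
def cam(n):
    c=optics.camera(n); c["R"]=cv2.Rodrigues(c["rvec"])[0]; c["K"]=np.array([[c["fx"],0,c["cx"]],[0,c["fy"],c["cy"]],[0,0,1.]])
    c["d"]=np.array([c["k1"],0,0,0.]); c["C"]=-c["R"].T@c["tvec"]; return c
def ray(c,uv):
    p=cv2.undistortPoints(np.array(uv,float).reshape(-1,1,2),c["K"],c["d"]).reshape(-1,2)
    return np.c_[p,np.ones(len(p))]@c["R"]
def onz(c,uv,z):
    r=ray(c,uv); return c["C"]+r*((z-c["C"][2])/r[:,2])[:,None]
def proj(c,P):
    return cv2.projectPoints(np.array(P,float).reshape(-1,1,3),c["rvec"],c["tvec"],c["K"],c["d"])[0].reshape(-1,2)
def tri(c1,u1,c2,u2):
    out=[]
    for a,b in zip(ray(c1,u1),ray(c2,u2)):
        A=np.c_[a,-b]; s=np.linalg.lstsq(A,c2["C"]-c1["C"],rcond=None)[0]
        p,q=c1["C"]+a*s[0],c2["C"]+b*s[1]; out.append(np.r_[(p+q)/2,np.linalg.norm(p-q)])
    return np.array(out)
def hsv(c): return cv2.cvtColor(c["img"],cv2.COLOR_RGB2HSV)
def crop(c,x0,y0,w,h,s,fn): cv2.imwrite(fn,cv2.resize(c["img"][y0:y0+h,x0:x0+w,::-1],None,fx=s,fy=s,interpolation=cv2.INTER_CUBIC))
E
python3 - <<'E'
from h import *
t=cam("top"); s=cam("scene"); print(t["C"],s["C"])
crop(t,165,190,135,75,5.9,"pics/t_rack.png"); crop(t,340,115,165,130,4.6,"pics/t_stand.png")
crop(s,335,110,135,110,5.4,"pics/s_rack.png"); crop(s,95,180,210,165,3.6,"pics/s_stand.png")
for c,n in((t,"top"),(s,"scene")):
    H=hsv(c)
    for nm,lo,hi in(("red",(0,190,90),(5,255,255)),("red2",(174,190,90),(180,255,255)),("blue",(105,130,60),(125,255,255)),("yel",(23,140,110),(32,255,255))):
        m=cv2.inRange(H,lo,hi); k,l,st,ce=cv2.connectedComponentsWithStats(m)
        for i in range(1,k):
            if st[i,4]>25: print(n,nm,st[i],ce[i].round(1))
E
```

```text
[0.51891875 0.05291028 1.01992698] [ 0.98210059 -0.03696146  0.7201309 ]
top red [251 213  21  13 165] [260.7 219.4]
top red [313 217   9  12  36] [317.1 221.9]
top red [243 271   9  13  62] [246.1 277.1]
top blue [215 223  22  10 156] [225.8 227.8]
top yel [180 232  20   7  61] [189.6 235.4]
scene blue [396 136  24  32 425] [406.9 150. ]
```

```bash
ls pics
```

```text
s_rack.png
s_stand.png
scene0.png
t_rack.png
t_stand.png
top0.png
```

View pics/t_rack.png

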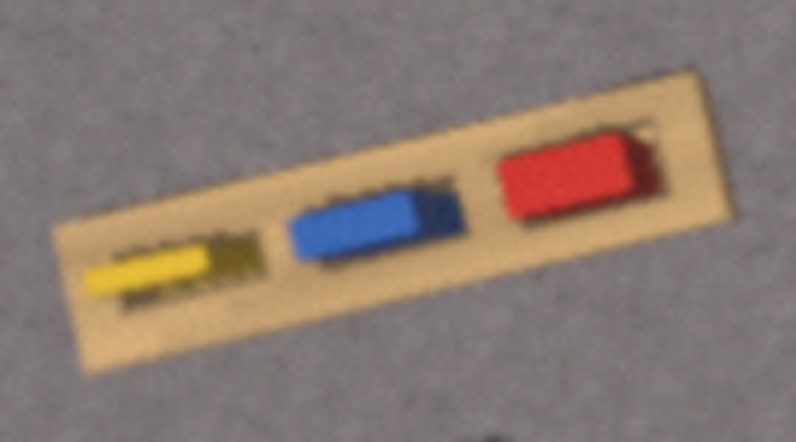

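View pics/t_stand.png

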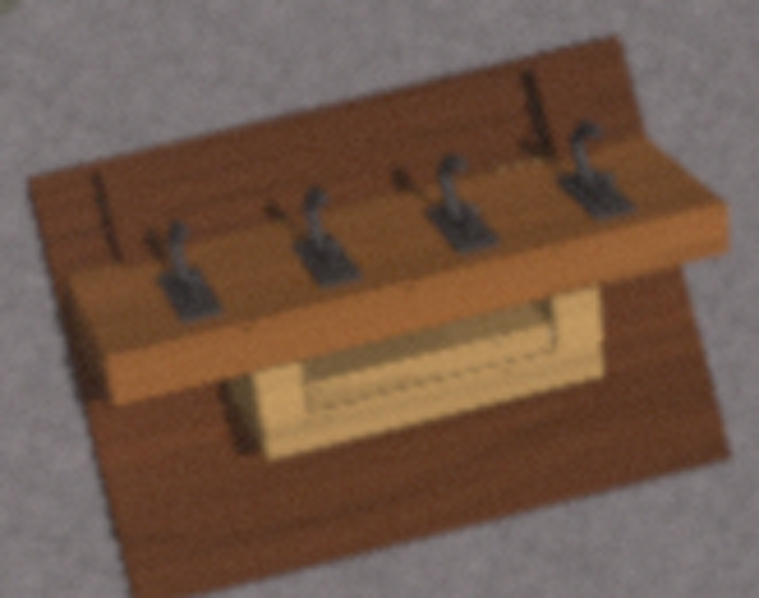

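View pics/s_rack.png

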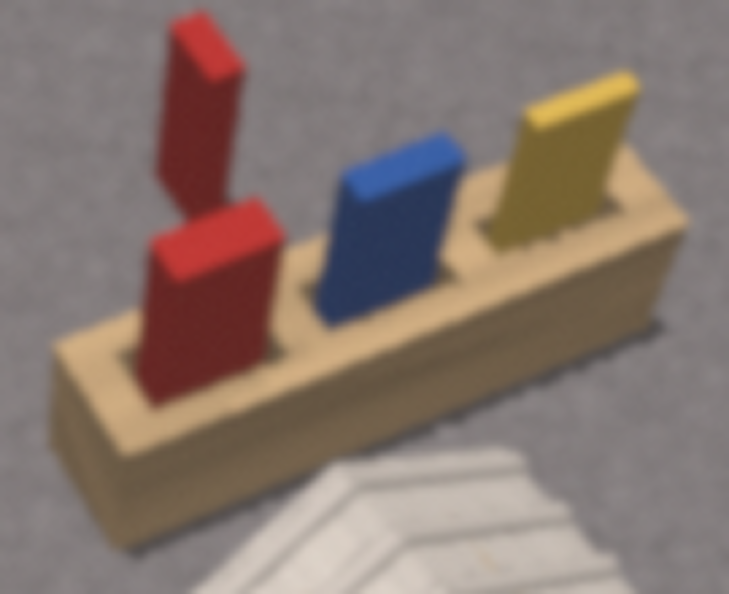

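View pics/s_stand.png

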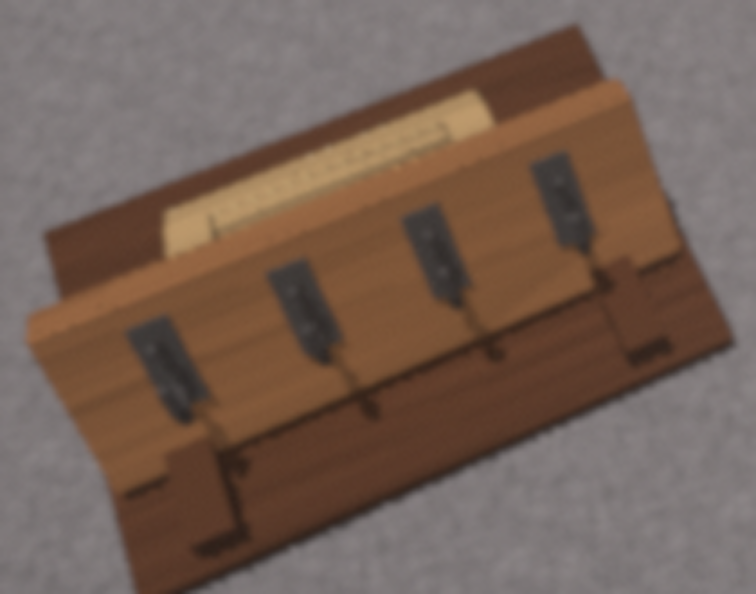

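The rack's top corners show clearly in the top crop, at (52,226), (697,68), (735,217) and (87,374). The rear edge of the board's mouth runs from (116,404) to (728,252), and the backrest's outer edge from (268,460) to (604,378). I'll convert these to positions.

Run:
```python
from h import *
t=cam("top"); s=cam("scene")
f=lambda p,x,y,k:(np.array(p,float)+.5)/k-.5+np.array([x,y])
rc=f([(52,226),(697,68),(735,217),(87,374)],165,190,5.9)
R=onz(t,rc,.06); print("rack corners",R.round(4)); print("sides",[np.linalg.norm(R[i]-R[(i+1)%4]).round(4) for i in range(4)])
c=R.mean(0); d=(R[0]-R[1]+R[3]-R[2]); yaw=np.arctan2(d[1],d[0])-np.pi/2; print("centre",c,"yaw",np.degrees(yaw))
# scene check
sc=f([(55,347),(125,455),(688,222)],335,110,5.4); print("scene rack pts",onz(s,sc,.06).round(4))
b=f([(116,404),(728,252)],340,115,4.6); B=onz(t,b,.085); print("board edge",B.round(4),np.linalg.norm(B[0]-B[1]))
d=B[0]-B[1]; ys=np.arctan2(d[1],d[0])-np.pi/2; print("mid",B.mean(0),"yaw",np.degrees(ys))
k=f([(268,460),(604,378)],340,115,4.6); K=onz(t,k,.0635); print("backrest",K.round(4),np.linalg.norm(K[0]-K[1])); d=K[0]-K[1]; print(np.degrees(np.arctan2(d[1],d[0]))-90)
sx=np.array([np.cos(ys),np.sin(ys),0]); print("backrest x rel mid (want -.0372)",(K.mean(0)-B.mean(0))@sx, "y",(K.mean(0)-B.mean(0))@np.array([-sx[1],sx[0],0]))
u=f([(105,352),(725,200)],340,115,4.6); print("top far edge",onz(t,u,.097).round(4))
# scene: board front-top corners at x=24,z=97
q=f([(30,325),(625,85)],95,180,3.6);print("scene x",onz(s,q,.097).round(4))
for nm,p,z in(("yel",[(84,280),(208,258)],.12),("blue",[(300,237),(414,213)],.12),("red",[(507,188),(627,163)],.12)):
    print(nm,onz(t,f(p,165,190,5.9),z).round(4))
```

```text
rack corners [[0.5251 0.3384 0.06  ]
 [0.5716 0.1221 0.06  ]
 [0.5221 0.1108 0.06  ]
 [0.4758 0.3274 0.06  ]]
sides [np.float64(0.2212), np.float64(0.0507), np.float64(0.2215), np.float64(0.0505)]
centre [0.52363685 0.22470802 0.06      ] yaw 12.108426173622874
scene rack pts [[0.5225 0.1148 0.06  ]
 [0.5696 0.1252 0.06  ]
 [0.5244 0.3397 0.06  ]]
board edge [[ 0.5633 -0.0352  0.085 ]
 [ 0.6198 -0.2962  0.085 ]] 0.26704827110643364
mid [ 0.59155689 -0.16572758  0.085     ] yaw 12.231338286321167
backrest [[ 0.5388 -0.1008  0.0635]
 [ 0.5694 -0.2468  0.0635]] 0.14917255627966303
11.841463656387461
backrest x rel mid (want -.0372) -0.03832648699058392 y 2.8118257466664895e-05
top far edge [[ 0.584  -0.0303  0.097 ]
 [ 0.6403 -0.2917  0.097 ]]
scene x [[ 0.6309 -0.2895  0.097 ]
 [ 0.5749 -0.0301  0.097 ]]
yel [[0.5077 0.3107 0.12  ]
 [0.5136 0.2714 0.12  ]]
blue [[0.5193 0.2424 0.12  ]
 [0.5258 0.2066 0.12  ]]
red [[0.5328 0.1776 0.12  ]
 [0.5395 0.1402 0.12  ]]
```

The geometry is consistent: rack yaw is about 12.1° with its centre near (0.523,0.226), and the slot origin is near (0.5915,-0.166) with the same yaw. The sizes match to about 1–3 mm. I'll move above the thin packer.

```bash
python3 -m jog '[[[0.4,0.055,-0.041,0,0,0,-10.5],[0.4,0.110,-0.082,0,0,0,-21],[0.4,0.164,-0.123,0,0,0,-31.5],[0.4,0.219,-0.164,0,0,0,-42],[0.4,0.274,-0.205,0,0,0,-52.5]]]'; python3 -m jog '[[[0.4,0.01,-0.01,0,0,0,0]]]'
```

```text
time_s: 0.92
tool_pos: [0.4877, 0.308, 0.2185]
eef_rot: [-0.0, 0.995, 0.102, -0.0]
wrist_force: [0.8, 1.0, -0.1]
opening: 0.048
time_s: 1.05
tool_pos: [0.5005, 0.2953, 0.218]
eef_rot: [0.0, 0.995, 0.1, -0.0]
wrist_force: [-1.0, 0.4, -0.6]
opening: 0.039
```

```bash
python3 -m jog '[[[0.4,0.009,-0.004,-0.03,0,0,0.6],[0.4,0.009,-0.004,-0.06,0,0,0.6],[0.4,0.009,-0.004,-0.06,0,0,0.6]]]'
python3 - <<'E'
from h import *
t=cam("top");s=cam("scene")
crop(t,165,190,135,75,5.9,"pics/t1.png");crop(s,335,60,150,140,4.2,"pics/s1.png"); o=telemetry.get_obs(); print(o["tool_pos"],o["eef_rot"])
E
```

```text
time_s: 1.42
tool_pos: [0.5071, 0.2912, 0.1556]
eef_rot: [0.001, 0.994, 0.106, -0.003]
wrist_force: [0.0, -0.5, 1.3]
opening: 0.0372
[0.50912559 0.29199474 0.15871706] [1.17917551e-05 9.94417064e-01 1.05521099e-01 1.13368908e-05]
```

View pics/s1.png

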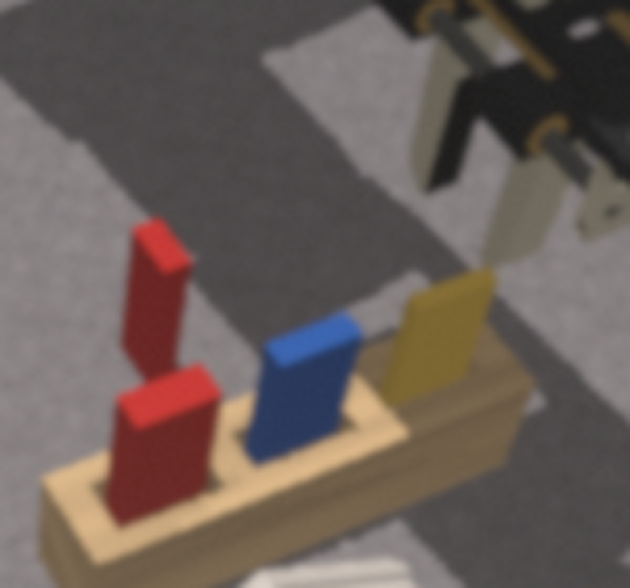

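The fingertips, at about (435,185) and (510,255) in the crop, straddle the yellow top at (450,285). I'll descend and grip.

```bash
python3 -m jog '[[[0.4,0,0,-0.04,0,0,0],[0.4,0,0,-0.073,0,0,0],[0.4,0,0,-0.073,0,0,0],[0,0,0,-0.073,0,0,0],[0,0,0,-0.073,0,0,0]]]';python3 -m jog '[[[0,0,0,0,0,0,0],[0,0,0,0,0,0,0]]]'
```

```text
time_s: 2.15
tool_pos: [0.5105, 0.2926, 0.088]
eef_rot: [-0.0, 0.994, 0.106, 0.002]
wrist_force: [0.6, 0.4, -1.3]
opening: 0.0223
time_s: 2.4
tool_pos: [0.5114, 0.293, 0.0894]
eef_rot: [-0.001, 0.994, 0.106, 0.003]
wrist_force: [0.3, -0.0, 5.2]
opening: 0.0087
```

Gripped at 8.7 mm, which matches the 9 mm plate. I'll lift it and work out the approach.

```bash
python3 -m jog '[[[0,0,0,0.06,0,0,0],[0,0,0,0.12,0,0,0],[0,0,0,0.15,0,0,0],[0,0,0,0.15,0,0,0]]]'
cat >> h.py <<'E'
from scipy.spatial.transform import Rotation as Ro
YAW=np.radians(12.1); O=np.array([.5915,-.166,.085])
Rs=(Ro.from_euler('z',YAW)*Ro.from_euler('y',-np.pi/6)).as_matrix()  # cols slot x,y,z in world
RK=np.array([.523,.226,0]); Rk=Ro.from_euler('z',YAW).as_matrix()
FL=np.diag([1,-1,-1.])
def toolR(o): q=o["eef_rot"]; return Ro.from_quat([q[1],q[2],q[3],q[0]])
def go(P,frame=None):
    "shift and turn from present pose to TCP at world P, tool axes = frame*FL"
    o=telemetry.get_obs(); d=np.array(P)-o["tool_pos"]
    w=(Ro.from_matrix(frame@FL)*toolR(o).inv()).as_rotvec(degrees=True)
    print("d",d.round(4),"w",w.round(2)," now",o["tool_pos"].round(4),"F",o["wrist_force"].round(2),"open",round(o["opening"],4))
def slotp(x,y,z): return O+Rs@np.array([x,y,z])
def rep():
    o=telemetry.get_obs(); print("slot TCP mm",(Rs.T@(o["tool_pos"]-O)*1e3).round(1),"F slot",(Rs.T@o["wrist_force"]).round(1),"T slot",(Rs.T@o["ft_torque"]).round(2),"open",round(o["opening"]*1e3,1),"t",o["time_s"])
    print("tilt err deg",(Ro.from_matrix(Rs@FL).inv()*toolR(o)).as_rotvec(degrees=True).round(2))
E
python3 -c "
from h import *
go(slotp(-.006,0,.105),Rs)
go(slotp(-.006,0,.16),Rs)"
```

```text
time_s: 2.9
tool_pos: [0.5128, 0.2935, 0.2425]
eef_rot: [-0.001, 0.994, 0.106, 0.006]
wrist_force: [-0.1, 0.5, -1.5]
opening: 0.0088
d [ 0.0223 -0.4716 -0.0695] w [  6.06 -28.64  -0.06]  now [0.5128 0.2935 0.2425] F [-0.15  0.54 -1.47] open 0.0088
d [-0.0046 -0.4774 -0.0219] w [  6.06 -28.64  -0.06]  now [0.5128 0.2935 0.2425] F [-0.15  0.54 -1.47] open 0.0088
```

```bash
python3 -m jog '[[[0,0,-0.06,0,0,0,0],[0,0,-0.12,0,1,-5,0],[0,0,-0.18,0,2,-10,0],[0,0,-0.24,0,4,-20,0],[0,-0.005,-0.30,0,6.06,-28.64,0]]]'; python3 -c "
from h import *
go(slotp(-.006,0,.13),Rs)"
```

```text
time_s: 3.52
tool_pos: [0.5071, 0.0113, 0.2394]
eef_rot: [-0.03, 0.966, 0.104, 0.234]
wrist_force: [0.8, 0.7, -0.6]
opening: 0.0087
d [ 0.0157 -0.192  -0.0448] w [ 0.08 -2.77 -0.35]  now [0.5071 0.0113 0.2394] F [ 0.75  0.66 -0.57] open 0.0087
```

```bash
python3 -m jog '[[[0,0.005,-0.06,-0.01,0,-2.8,-0.35],[0,0.01,-0.12,-0.02,0,-2.8,-0.35],[0,0.016,-0.192,-0.045,0,-2.8,-0.35],[0,0.016,-0.192,-0.045,0,-2.8,-0.35],[0,0.016,-0.192,-0.045,0,-2.8,-0.35]]]'
python3 - <<'E'
from h import *
t=cam("top");s=cam("scene"); rep(); 
crop(t,340,115,165,130,4.6,"pics/t2.png"); crop(s,95,100,210,165,3.6,"pics/s2.png")
E
```

```text
time_s: 4.15
tool_pos: [0.5221, -0.1805, 0.1924]
eef_rot: [-0.028, 0.961, 0.101, 0.256]
wrist_force: [-0.0, 1.4, -0.6]
opening: 0.0088
slot TCP mm [ -6.3   1.8 129.2] F slot [-0.7  0.3 -0.7] T slot [-0.03  0.32 -0.01] open 9.0 t 4.25
tilt err deg [ 0.05 -0.03 -0.04]
```

View pics/t2.png

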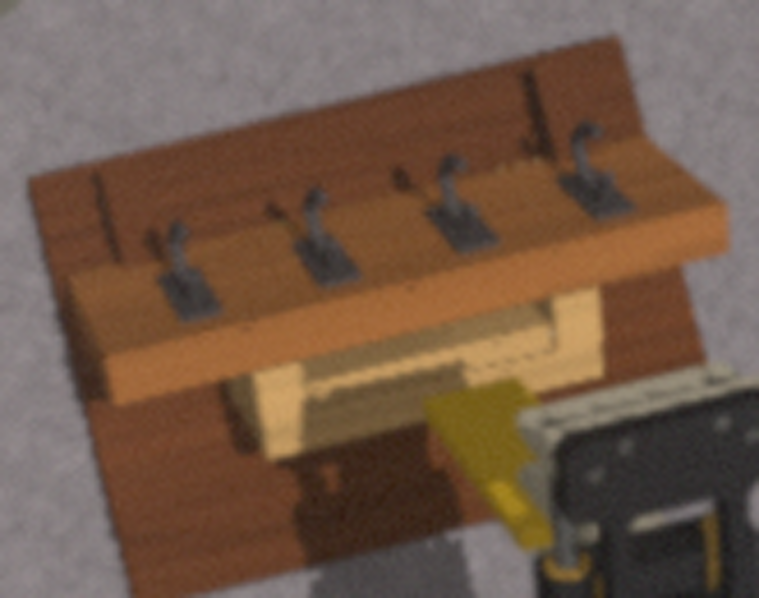

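View pics/s2.png

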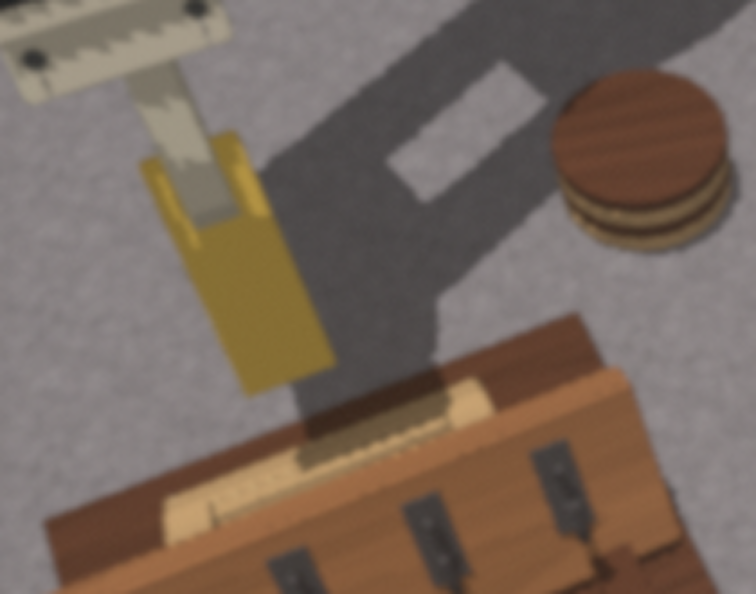

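The yellow plate is held square. Its lower corners are at (430,400) and (520,382) in the top crop, and at (335,362) and (248,395) in the scene crop. I'll triangulate them against the board's edge.

Run:
```python
from h import *
t=cam("top");s=cam("scene")
f=lambda p,x,y,k:(np.array(p,float)+.5)/k-.5+np.array([x,y])
P=tri(t,f([(430,400),(520,382)],340,115,4.6),s,f([(335,362),(248,395)],95,100,3.6))
print(P.round(4)); print("slot",((P[:,:3]-O)@Rs*1e3).round(1))
# board rear corners by both views
Q=tri(t,f([(116,404),(728,252)],340,115,4.6),s,f([(618,80),(27,315)],95,180,3.6)); print(Q.round(4)); print("slot",((Q[:,:3]-O)@Rs*1e3).round(1))
o=telemetry.get_obs(); g=Rs.T@(o["tool_pos"]-O)
print("pred corner", g-np.array([0,0,.0]) )
for c,n,x,y,k in((t,"t",340,115,4.6),(s,"s",95,100,3.6)):
    for nm,pt in(("gap±y mouth",[(0,.055,0),(0,-.055,0)]),("boardrear",[(0,.135,0),(0,-.135,0)]),("boardfront",[(.024,.135,0),(.024,-.135,0)]),("x-12",[(-.012,.055,0),(-.012,-.055,0)]),("x-17",[(-.017,.055,0),(-.017,-.055,0)]),("x-43",[(-.043,.075,0),(-.043,-.075,0)])):
        print(n,nm,((proj(c,[slotp(*p) for p in pt])-[x,y])*k).round(0).tolist())
```

```text
[[ 0.5593 -0.1532  0.1291  0.0048]
 [ 0.5655 -0.1908  0.1265  0.004 ]]
slot [[ -2.9  19.3  52.6]
 [ -5.8 -18.8  51.3]]
[[ 5.634e-01 -3.390e-02  8.520e-02  2.600e-03]
 [ 6.197e-01 -2.955e-01  8.610e-02  6.000e-04]]
slot [[ 3.000e-01  1.350e+02  1.000e-01]
 [ 9.000e-01 -1.325e+02  8.000e-01]]
pred corner [-0.00546981  0.00188534  0.12965438]
t gap±y mouth [[298.0, 357.0], [551.0, 294.0]]
t boardrear [[111.0, 402.0], [730.0, 250.0]]
t boardfront [[102.0, 351.0], [728.0, 199.0]]
t x-12 [[302.0, 382.0], [553.0, 320.0]]
t x-17 [[303.0, 392.0], [554.0, 330.0]]
t x-43 [[265.0, 457.0], [603.0, 373.0]]
s gap±y mouth [[449.0, 433.0], [207.0, 529.0]]
s boardrear [[614.0, 367.0], [20.0, 604.0]]
s boardfront [[628.0, 387.0], [18.0, 634.0]]
s x-12 [[444.0, 422.0], [205.0, 517.0]]
s x-17 [[442.0, 417.0], [205.0, 511.0]]
s x-43 [[472.0, 379.0], [158.0, 502.0]]
```

The board edge triangulates to within 1 mm of my slot frame, and the plate's lower end is about 50 mm above the mouth. I'll go down to just above the mouth.

```bash
python3 -c "
from h import *
go(slotp(-.006,0,.086),Rs)"
```

```text
d [ 0.0213  0.0026 -0.0381] w [ 0.07  0.04 -0.12]  now [ 0.5231 -0.1787  0.1945] F [-0.17  0.83 -0.98] open 0.0091
```

```bash
python3 -m jog '[[[0,0.011,0.001,-0.019,0,0,0],[0,0.0213,0.0026,-0.038,0,0,0],[0,0.0213,0.0026,-0.038,0,0,0],[0,0.0213,0.0026,-0.038,0,0,0]]]'
python3 - <<'E'
from h import *
t=cam("top");s=cam("scene"); rep(); 
crop(t,380,155,110,80,6.9,"pics/t3.png"); crop(s,115,170,150,110,5,"pics/s3.png")
go(slotp(-.006,0,.076),Rs)
E
```

```text
time_s: 4.85
tool_pos: [0.5446, -0.1754, 0.1575]
eef_rot: [-0.027, 0.96, 0.104, 0.258]
wrist_force: [-0.7, -0.4, 0.1]
opening: 0.0088
slot TCP mm [-5.2 -0.1 86.9] F slot [ 0.5 -0.1 -0.3] T slot [-0.05  0.36  0.1 ] open 8.8 t 4.95
tilt err deg [-0.07  0.08 -0.21]
d [ 0.0046  0.0011 -0.0099] w [ 0.15  0.11 -0.15]  now [ 0.5446 -0.1761  0.1577] F [0.58 0.06 0.01] open 0.0088
```

View pics/t3.png

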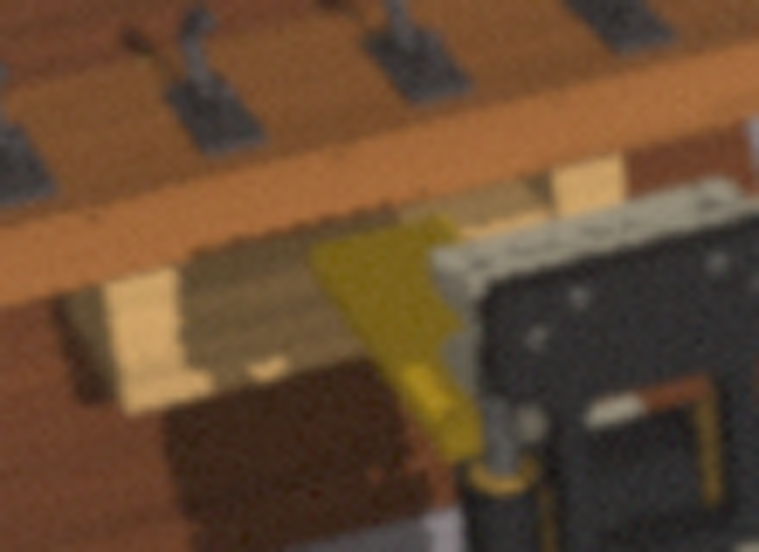

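View pics/s3.png

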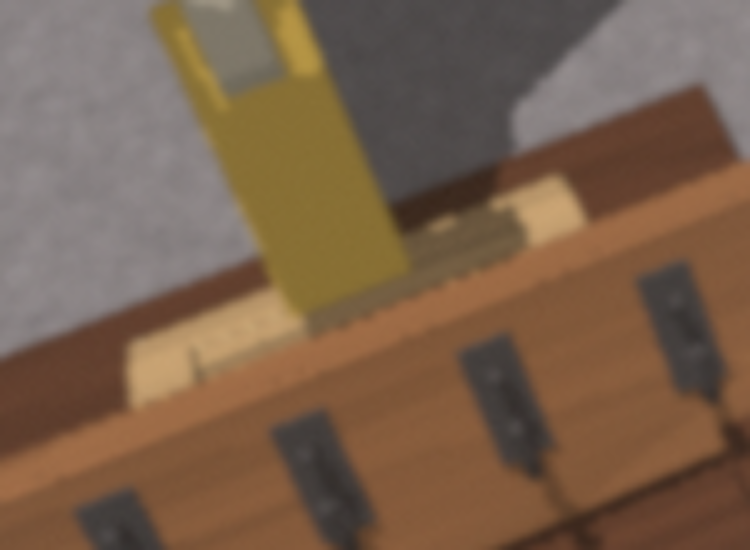

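The plate's lower edge in the top crop, (313,250)-(440,220), sits just in front of the board edge. I'll fit its slot x at the known height.

Run:
```python
from h import *
t=cam("top");s=cam("scene")
f=lambda p,x,y,k:(np.array(p,float)+.5)/k-.5+np.array([x,y])
P=tri(t,f([(313,250),(440,220)],380,155,6.9),s,f([(411,272),(305,320)],115,170,5)); print(P.round(4),((P[:,:3]-O)@Rs*1e3).round(1))
def on_slotz(c,uv,z):
    r=ray(c,uv); n=Rs[:,2]; l=((O+n*z-c["C"])@n)/(r@n); return ((c["C"]+r*l[:,None]-O)@Rs*1e3).round(1)
for z in(.006,.008): print(on_slotz(t,f([(313,250),(440,220)],380,155,6.9),z),on_slotz(s,f([(411,272),(305,320)],115,170,5),z))
print("board edge in t3",on_slotz(t,f([(185,257),(310,224),(620,150)],380,155,6.9),0))
print("board edge s3",on_slotz(s,f([(200,383),(420,290),(700,178)],115,170,5),0))
print("x-12 line s?",on_slotz(s,f([(198,350),(400,262)],115,170,5),0))
```

```text
[[ 0.5818 -0.1487  0.0912  0.002 ]
 [ 0.5893 -0.1843  0.0884  0.0037]] [[ -2.   19.    8.3]
 [ -3.4 -17.4   5.9]]
[[ -3.5  17.3   6. ]
 [ -3.9 -19.3   6. ]] [[ -5.8  19.8   6. ]
 [ -1.9 -15.5   6. ]]
[[ -2.4  17.8   8. ]
 [ -2.8 -18.7   8. ]] [[ -1.8  19.9   8. ]
 [  2.  -15.2   8. ]]
board edge in t3 [[  0.7  51.8  -0. ]
 [  1.4  15.7  -0. ]
 [  0.7 -74.7   0. ]]
board edge s3 [[ -0.2 -51.7   0. ]
 [ -3.4  20.2  -0. ]
 [ -3.4 116.6  -0. ]]
x-12 line s? [[-22.2 -50.9  -0. ]
 [-27.6  17.   -0. ]]
```

```bash
python3 -c "
from h import *
go(slotp(-.0045,0,.082),Rs);go(slotp(-.0045,0,.070),Rs)"
```

```text
d [ 0.003   0.001  -0.0037] w [ 0.14  0.1  -0.12]  now [ 0.5446 -0.1764  0.1575] F [-0.04  0.25 -0.71] open 0.009
d [ 0.0089  0.0022 -0.0141] w [ 0.14  0.1  -0.12]  now [ 0.5446 -0.1764  0.1575] F [-0.04  0.25 -0.71] open 0.009
```

```bash
python3 -m jog '[[[0,0.003,0.001,-0.0037,0.14,0.1,-0.12],[0,0.006,0.0016,-0.009,0.14,0.1,-0.12],[0,0.0089,0.0022,-0.0141,0.14,0.1,-0.12],[0,0.0089,0.0022,-0.0141,0.14,0.1,-0.12],[0,0.0089,0.0022,-0.0141,0.14,0.1,-0.12]]]';python3 -c "
from h import *
rep();go(slotp(-.0045,0,.060),Rs)"
```

```text
time_s: 5.68
tool_pos: [0.5536, -0.1773, 0.1463]
eef_rot: [-0.024, 0.96, 0.102, 0.258]
wrist_force: [-23.3, -4.7, 26.1]
opening: 0.0091
slot TCP mm [-3.5 -3.1 72.8] F slot [-7.5  0.3 34.5] T slot [-0.25  2.27 -0.01] open 9.1 t 5.675
tilt err deg [-0.38  0.08 -0.18]
d [ 0.0048  0.0042 -0.0116] w [0.4  0.17 0.04]  now [ 0.5536 -0.1773  0.1463] F [-23.32  -4.7   26.15] open 0.0091
```

Run:
```python
from h import *
t=cam("top");s=cam("scene"); rep(); 
crop(t,380,155,110,80,6.9,"pics/t4.png"); crop(s,115,170,150,110,5,"pics/s4.png")
```

```text
slot TCP mm [-3.5 -3.1 72.8] F slot [-7.7 -0.4 34.6] T slot [-0.22  2.19 -0.02] open 9.1 t 5.775
tilt err deg [-0.38  0.08 -0.18]
```

View pics/t4.png

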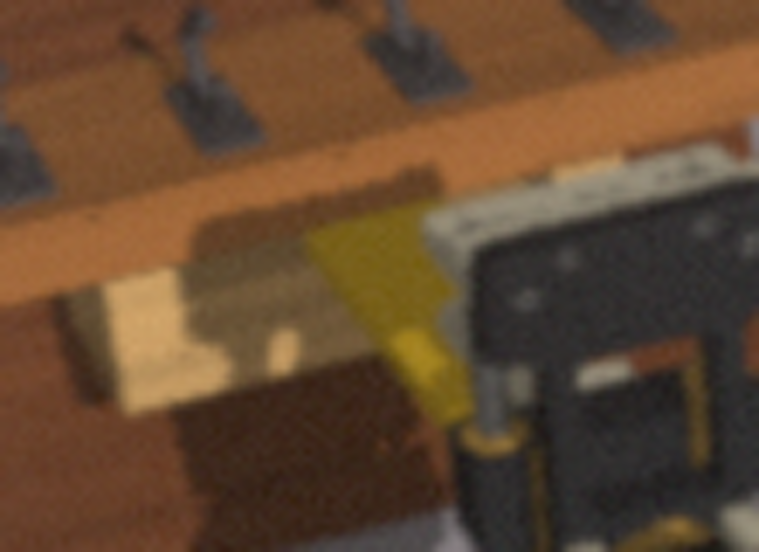

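View pics/s4.png

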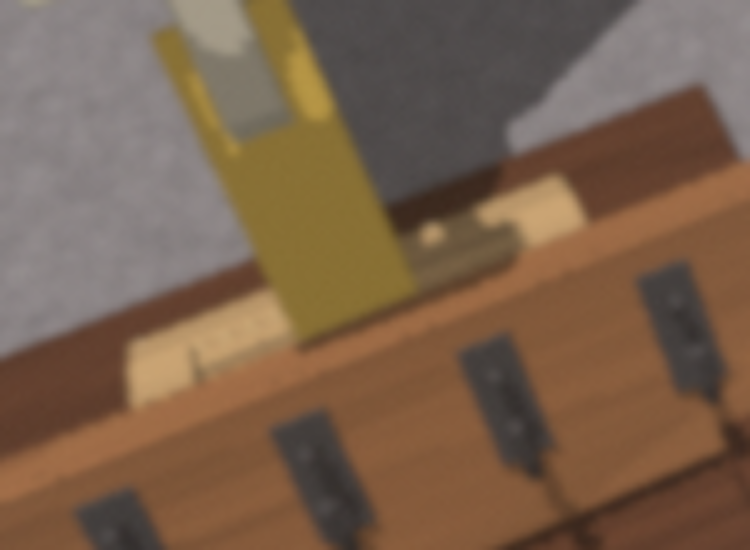

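In the scene crop the plate's lower edge, (300,345)-(413,290), is resting on the board's end face, so it is too far towards the board. I'll back off and shift 2.5 mm towards -x.

```bash
python3 -c "
from h import *
go(slotp(-.0035,0,.077),Rs);go(slotp(-.0065,0,.077),Rs);go(slotp(-.0065,0,.070),Rs);go(slotp(-.0065,0,.064),Rs)"
```

```text
d [-0.0027  0.0026  0.0036] w [0.39 0.17 0.04]  now [ 0.5536 -0.1773  0.1463] F [-23.41  -5.39  26.13] open 0.0091
d [-0.0052  0.0021  0.0021] w [0.39 0.17 0.04]  now [ 0.5536 -0.1773  0.1463] F [-23.41  -5.39  26.13] open 0.0091
d [-0.0018  0.0028 -0.004 ] w [0.39 0.17 0.04]  now [ 0.5536 -0.1773  0.1463] F [-23.41  -5.39  26.13] open 0.0091
d [ 0.0011  0.0034 -0.0091] w [0.39 0.17 0.04]  now [ 0.5536 -0.1773  0.1463] F [-23.41  -5.39  26.13] open 0.0091
```

```bash
python3 -m jog '[[[0,-0.0052,0.0026,0.0036,0.39,0.17,0],[0,-0.0052,0.0021,0.0021,0.39,0.17,0],[0,-0.0018,0.0028,-0.004,0.39,0.17,0],[0,0,0.0034,-0.0075,0.39,0.17,0],[0,0,0.0034,-0.0075,0.39,0.17,0]]]';python3 -c "
from h import *
rep()"
```

```text
time_s: 6.4
tool_pos: [0.5535, -0.1733, 0.1378]
eef_rot: [-0.028, 0.961, 0.102, 0.257]
wrist_force: [0.1, -0.2, -0.8]
opening: 0.0088
slot TCP mm [-7.1  0.8 65.1] F slot [-0.4 -0.2 -0.7] T slot [-0.02  0.31  0.01] open 8.8 t 6.4
tilt err deg [ 0.07 -0.06  0.05]
```

No contact now, and it is about 8 mm in. I'll go deeper.

```bash
python3 -m jog '[[[0,0.005,0.001,-0.0087,0,0,0],[0,0.01,0.002,-0.0173,0,0,0],[0,0.0147,0.003,-0.026,0,0,0],[0,0.0147,0.003,-0.026,0,0,0]]]';python3 -c "
from h import *
rep()
for x in (-14,-10,-4,0): go(slotp(x/1e3,0,.035),Rs)"
```

```text
time_s: 6.9
tool_pos: [0.568, -0.1697, 0.1106]
eef_rot: [-0.029, 0.961, 0.102, 0.256]
wrist_force: [0.1, -0.4, -1.2]
opening: 0.0086
slot TCP mm [-7.7  1.3 34. ] F slot [-0.6 -0.4 -1. ] T slot [-0.1   0.32  0.01] open 8.6 t 6.9
tilt err deg [ 0.17 -0.13  0.08]
d [-0.0055 -0.0025 -0.0023] w [-0.15 -0.16 -0.02]  now [ 0.568  -0.1697  0.1106] F [ 0.06 -0.39 -1.18] open 0.0086
d [-0.0021 -0.0018 -0.0003] w [-0.15 -0.16 -0.02]  now [ 0.568  -0.1697  0.1106] F [ 0.06 -0.39 -1.18] open 0.0086
d [ 0.003  -0.0007  0.0027] w [-0.15 -0.16 -0.02]  now [ 0.568  -0.1697  0.1106] F [ 0.06 -0.39 -1.18] open 0.0086
d [0.0064 0.     0.0047] w [-0.15 -0.16 -0.02]  now [ 0.568  -0.1697  0.1106] F [ 0.06 -0.39 -1.18] open 0.0086
```

It is free at 39 mm deep. Next I'll probe in ±x to measure the play, starting towards the board.

```bash
for i in 1; do python3 -m jog '[[[0,0.0017,0.0004,0.001,0,0,0],[0,0.0017,0.0004,0.001,0,0,0]]]' >/dev/null; python3 -c "
from h import *
rep()"; python3 -m jog '[[[0,0.0017,0.0004,0.001,0,0,0],[0,0.0017,0.0004,0.001,0,0,0]]]'>/dev/null; python3 -c "
from h import *
rep()";python3 -m jog '[[[0,0.0017,0.0004,0.001,0,0,0],[0,0.0017,0.0004,0.001,0,0,0]]]'>/dev/null; python3 -c "
from h import *
rep()"; done
```

```text
slot TCP mm [-5.4  1.2 34.2] F slot [-0.2  0.8  0.9] T slot [-0.03  0.37  0.01] open 8.7 t 7.15
tilt err deg [ 0.14 -0.11  0.06]
slot TCP mm [-5.1  1.2 34.3] F slot [-6.9 -0.7  3.2] T slot [-0.38  1.78  0.1 ] open 8.9 t 7.4
tilt err deg [ 0.14 -0.26  0.01]
slot TCP mm [-5.   1.3 34.3] F slot [-9.  -1.9  3.3] T slot [-0.39  1.96  0.05] open 9.1 t 7.65
tilt err deg [ 0.13 -0.44 -0.03]
```

The board side makes contact at x ≈ -5.3. Now the other side.

```bash
python3 -m jog '[[[0,-0.0017,-0.0004,-0.001,0,0.3,0],[0,-0.0025,-0.0005,-0.0015,0,0.3,0],[0,-0.0025,-0.0005,-0.0015,0,0.3,0]]]' >/dev/null; python3 -c "
from h import *
rep()"; python3 -m jog '[[[0,-0.0013,-0.0003,-0.0007,0,0,0],[0,-0.0013,-0.0003,-0.0007,0,0,0]]]' >/dev/null; python3 -c "
from h import *
rep()"; python3 -m jog '[[[0,-0.0013,-0.0003,-0.0007,0,0,0],[0,-0.0013,-0.0003,-0.0007,0,0,0]]]' >/dev/null; python3 -c "
from h import *
rep()"
```

```text
slot TCP mm [-7.5  1.1 34.4] F slot [-0.4 -0.4 -1.4] T slot [-0.1   0.31 -0.02] open 8.6 t 8.025
tilt err deg [ 0.16 -0.69 -0.01]
slot TCP mm [-7.9  1.  34.6] F slot [ 4.2  1.2 -3.5] T slot [ 0.17 -0.87  0.02] open 8.9 t 8.275
tilt err deg [ 0.14 -0.59 -0.  ]
slot TCP mm [-8.1  0.8 34.9] F slot [ 5.7  0.4 -2.7] T slot [ 0.25 -1.12  0.05] open 9.1 t 8.525
tilt err deg [ 0.12 -0.47  0.01]
```

```bash
python3 -m jog '[[[0,-0.0017,-0.0004,-0.001,0,0,0],[0,-0.0017,-0.0004,-0.001,0,0,0]]]' >/dev/null; python3 -c "
from h import *
rep()"; python3 -m jog '[[[0,-0.0017,-0.0004,-0.001,0,0,0],[0,-0.0017,-0.0004,-0.001,0,0,0]]]' >/dev/null; python3 -c "
from h import *
rep()"
```

```text
slot TCP mm [-8.4  0.6 35.1] F slot [ 6.7  1.2 -3.9] T slot [ 0.32 -1.53  0.11] open 8.6 t 8.775
tilt err deg [ 0.1  -0.32  0.02]
slot TCP mm [-8.5  0.5 35.4] F slot [ 8.1  1.4 -4.4] T slot [ 0.27 -1.58  0.03] open 9.0 t 9.025
tilt err deg [ 0.08 -0.15  0.02]
```

The play is about 3 mm (board contact near -5.3, backrest near -8), so the gap is 12 mm and the thin packer is the one that just fits. I'll centre it and slide it home.

```bash
python3 -m jog '[[[0,0.0017,0.0004,0.001,0,0,0],[0,0.0017,0.0004,0.001,0,0,0]]]' >/dev/null; python3 -c "
from h import *
rep(); go(slotp(-.0067,0.001,.018),Rs)"
```

```text
slot TCP mm [-6.8  0.5 35.3] F slot [-0.4  0.8 -0.1] T slot [-0.    0.39 -0.02] open 8.9 t 9.275
tilt err deg [ 0.08 -0.18  0.  ]
d [ 0.0084  0.0023 -0.015 ] w [-0.03 -0.2  -0.04]  now [ 0.5684 -0.1704  0.1122] F [-0.44  0.73 -0.31] open 0.0089
```

```bash
python3 -m jog '[[[0,0.0042,0.0012,-0.0075,0,-0.2,0],[0,0.0084,0.0023,-0.015,0,-0.2,0],[0,0.0084,0.0023,-0.015,0,-0.2,0],[0,0.0084,0.0023,-0.015,0,-0.2,0]]]' ; python3 -c "
from h import *
rep()"
```

```text
time_s: 9.78
tool_pos: [0.5767, -0.168, 0.0969]
eef_rot: [-0.028, 0.961, 0.102, 0.257]
wrist_force: [-0.2, -0.5, -1.0]
opening: 0.0085
slot TCP mm [-6.9  1.2 17.7] F slot [-0.8 -0.5 -0.7] T slot [-0.06  0.37 -0.01] open 8.5 t 9.775
tilt err deg [ 0.07 -0.01 -0.01]
```

```bash
python3 -m jog '[[[0,0.001,0.0002,-0.0017,0,0,0],[0,0.001,0.0002,-0.0017,0,0,0]]]' >/dev/null; python3 -c "
from h import *
rep()"; python3 -m jog '[[[0,0.001,0.0002,-0.0017,0,0,0],[0,0.001,0.0002,-0.0017,0,0,0]]]' >/dev/null; python3 -c "
from h import *
rep()"; python3 -m jog '[[[0,0.001,0.0002,-0.0017,0,0,0],[0,0.001,0.0002,-0.0017,0,0,0]]]' >/dev/null; python3 -c "
from h import *
rep()"
```

```text
slot TCP mm [-6.9  1.1 15.8] F slot [ 0.9 -0.4 -0.9] T slot [-0.02  0.36  0.04] open 8.7 t 10.025
tilt err deg [ 0.07 -0.01 -0.02]
slot TCP mm [-6.7  1.1 13.8] F slot [-0.1 -0.8 -0.6] T slot [-0.03  0.37  0.07] open 8.9 t 10.275
tilt err deg [ 0.06 -0.   -0.02]
slot TCP mm [-6.6  1.1 13.4] F slot [-5.2  3.1 24.8] T slot [ 0.51  1.52 -0.01] open 8.7 t 10.525
tilt err deg [ 0.03  0.02 -0.12]
```

It reached the floor at TCP z ≈ 13.5, against 13 predicted. I'll release and retract along the slot.

```bash
python3 -m jog '[[[0.3,-0.0005,0,0.001,0,0,0],[0.3,-0.0005,0,0.001,0,0,0],[0.3,-0.0005,0,0.001,0,0,0],[0.3,-0.0005,0,0.001,0,0,0]]]' ; python3 -m jog '[[[0.3,-0.025,-0.0055,0.044,0,0,0],[0.3,-0.05,-0.011,0.088,0,0,0],[0.3,-0.07,-0.015,0.122,0,0,0],[0.3,-0.07,0.04,0.15,0,0,0],[0.3,-0.07,0.10,0.18,0,0,0]]]'; python3 -m jog '[[[0.3,-0.01,0.06,0,0,0,0],[0.3,-0.02,0.12,0,0,0,0],[0.3,-0.02,0.12,0,0,0,0]]]';python3 - <<'E'
from h import *
t=cam("top");s=cam("scene"); rep(); 
crop(t,340,115,165,130,4.6,"pics/t5.png"); crop(s,95,150,210,165,3.6,"pics/s5.png")
for c,n in((t,"t5f"),(s,"s5f")): cv2.imwrite(f"pics/{n}.png",c["img"][:,:,::-1])
E
```

```text
time_s: 11.02
tool_pos: [0.5787, -0.1675, 0.094]
eef_rot: [-0.027, 0.96, 0.103, 0.257]
wrist_force: [0.2, -0.0, 0.6]
opening: 0.0278
time_s: 11.65
tool_pos: [0.5084, -0.0717, 0.2729]
eef_rot: [-0.027, 0.961, 0.101, 0.258]
wrist_force: [1.3, 0.4, 0.1]
opening: 0.0281
time_s: 12.02
tool_pos: [0.4865, 0.0539, 0.2729]
eef_rot: [-0.029, 0.96, 0.105, 0.258]
wrist_force: [-0.1, 0.3, -0.7]
opening: 0.0282
slot TCP mm [ 45.8 232.2 190.8] F slot [-0.2 -0.  -0.3] T slot [-0.06  0.29  0.03] open 28.1 t 12.125
tilt err deg [ 0.01  0.05 -0.09]
```

View pics/t5.png

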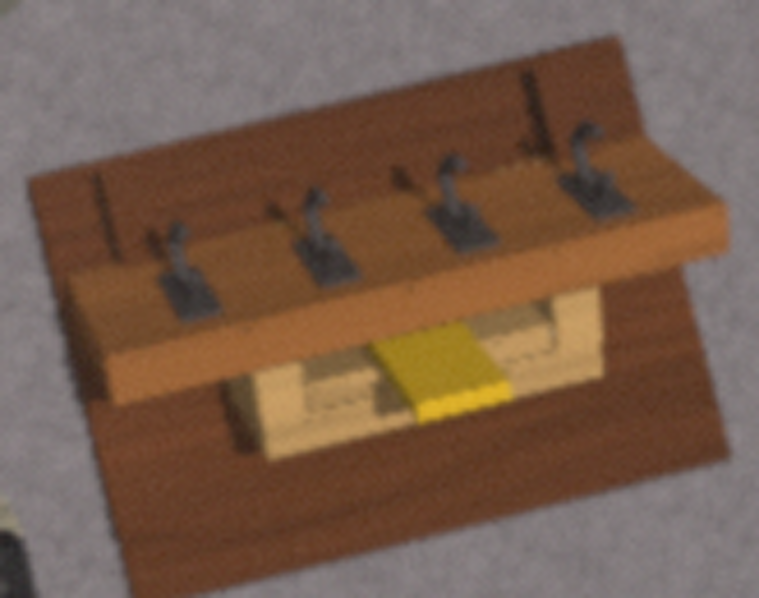

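View pics/s5.png

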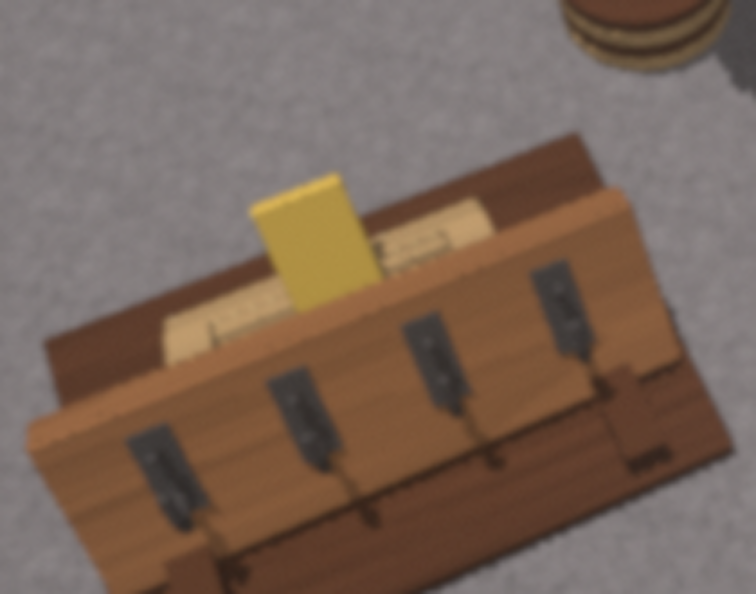

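View pics/s5f.png

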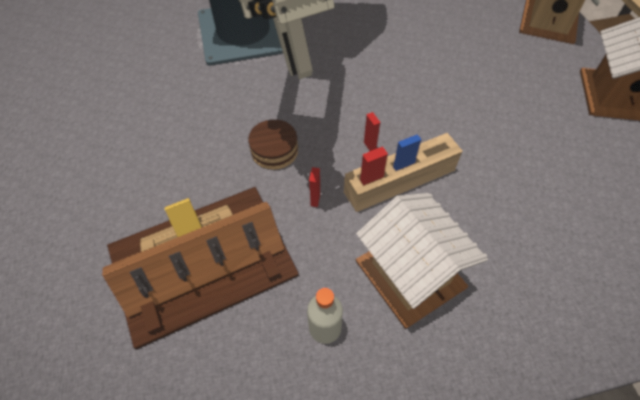

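The yellow packer stands in the slot at about mid-length, the red and blue ones remain in the rack, and nothing else has moved. I'll check its pose by triangulation.

Run:
```python
from h import *
t=cam("top");s=cam("scene")
f=lambda p,x,y,k:(np.array(p,float)+.5)/k-.5+np.array([x,y])
P=tri(t,f([(412,405),(502,384)],340,115,4.6),s,f([(342,184),(253,217)],95,150,3.6)); print(P.round(4),((P[:,:3]-O)@Rs*1e3).round(1))
```

```text
[[ 0.5577 -0.1493  0.1237  0.0007]
 [ 0.565  -0.1871  0.1229  0.0011]] [[ -6.3  23.5  48.3]
 [ -7.3 -15.   48. ]]
```

Allowing for the roughly 2 mm triangulation bias I saw on the held plate, its face is about 4 mm from the board by camera. That suits a 12 mm gap (3 mm) and not a 17 mm one (8 mm). The top is at z = 48 mm against 50 expected, so it is home. The arm is clear, so I'm handing in.

```bash
python3 -c "
from rig import env
print(env.hand_in())"
```

```text
the job is handed in; nothing more can be done
None
```

I tried the thin yellow packer first. It is the one that just fits, so I slid it home, left it there and handed the job in at about 12 s of the 69 s allowed.

- **Fit:** about 39 mm down the gap, the packer touched the board at x ≈ -5.3 mm and the backrest at x ≈ -7.8 mm. That is roughly 3 mm of play, which means the gap is 12 mm. The visible edge of the backrest in the first picture also matched 12 mm.
- **Home:** I felt the floor within about 0.5 mm of the expected depth. After I let go, the camera put its top 48 mm out of the mouth, against 50 mm expected.
- **Everything else:** the medium and thick packers were never touched and still stand in the rack. The birdhouse, coasters and glue look unmoved in the last picture, and the arm is clear of everything.

**Checks that disagreed:**
- The first insertion landed on the end of the board at about 35 N. The packer slipped about 6 mm in the grip, so I backed off, moved 2.5 mm towards the backrest and it went in freely.
- The last triangulation put the packer's front face 6–7 mm from the board's nominal face. Allowing for about 2 mm of camera bias and the board's position as felt, that becomes about 4 mm. That fits the 3 mm expected for a 12 mm gap, and I relied on the touch measurement.

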